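# Draw the wide filling knife and hold it level over the mud pan

### The job

Draw the filling knife with the widest blade out of the leaning rack, turn it so that its blade lies flat and level, and hold it with the blade centred over the mud pan and about 10 cm above the rim, ready to be loaded with filler. Finish while still holding it there, still and touching nothing else; leave the other two knives, the tape roll and the sanding block where they are.

Things in the scene. Friction and masses are not known exactly. Their poses are not given: they have to be found in the camera images.
- knife_wide_handle (a point): Knife to take: steel blade 100 mm wide, dark wooden handle, 210 mm long overall, about 0.13 kg. Point: handle's centre; handle 100 mm long, 24 wide (y), 18 thick (z). Axes: x along the knife from blade to handle end, y across the blade, z square to its flat (upper face at the start). At the start it leans 45 degrees, handle up and away from the robot, y level, handle free all round
- knife_wide_blade (a point): Centre of the wide knife's blade, 45 mm from its working edge and 115 mm from the handle's centre (towards -x); same axes as the knife. Blade 95 mm long, 2.5 mm thick, 100 mm wide at the edge and tapering to a 20 mm long neck at the handle
- rack: Fixed plywood rack, 372 mm wide (y), three pockets 120 mm apart leaning 45 degrees; any knife may be in any pocket. Origin on the table under the middle pocket's floor (32 mm up); x to where handles lean. Front board covers the blade's lowest 40 mm, back board 88 mm; pockets 9 mm deep, 114 mm wide, no catch: pull the knife over 40 mm along its own +x, up and away
- knife_middle_handle (a point): a filling knife with a 75 mm wide blade, lengths and handle as the wide one. Bystander: stays in its pocket. This point is the centre of its handle
- knife_narrow_handle (a point): a filling knife with a 50 mm wide blade, lengths and handle as the wide one. Bystander: stays in its pocket. This point is the centre of its handle
- pan: Fixed open steel mud pan, a trough with flared sides, 300 mm long (its x) and 110 mm wide (its y) at the rim, 75 mm high. Origin on the table under its centre, z up
- pan_mouth (a point): Centre of the pan's open mouth, level with the rim, 75 mm above the table; axes as the pan
- tape_roll: Bystander: roll of paper tape lying flat, 100 mm across, 45 mm high. Origin at the centre of its underside
- sanding_block: Bystander: rubber sanding block, 125 x 65 x 38 mm. Origin at the centre of its underside
Things that resemble listed ones, but are neither listed nor needed, are in the scene too. Leave any white look-alike of the part that bears knife_wide_handle alone.

How it is judged:
On the way:
1. the wide knife is held in the fingers, drawn clear of the rack (contact force between the fingers and knife_wide above 2 N and contact force between knife_wide and rack below 0.1 N and z of knife_wide_blade in the frame of rack above 0.1 m), for 0.2 s.
At the end, for the whole second after the job is handed in: The wide knife is held in the fingers, at rest, its blade level within about 12 degrees (either face up), the blade's centre 40 to 200 mm above the pan's rim and over the pan (within 100 mm of the centre lengthwise, 45 mm crosswise), touching neither pan nor rack ((angle between knife_wide_blade's own z axis and vertical below 0.22 rad or angle between knife_wide_blade's own z axis and vertical above 2.92 rad) and x of knife_wide_blade in the frame of pan_mouth between -0.1 and 0.1 m and y of knife_wide_blade in the frame of pan_mouth between -0.045 and 0.045 m and z of knife_wide_blade in the frame of pan_mouth between 0.04 and 0.2 m and contact force between the fingers and knife_wide above 2 N and contact force between knife_wide and pan below 0.1 N and contact force between knife_wide and rack below 0.1 N and linear speed of knife_wide below 0.03 m/s and angular speed of knife_wide below 0.2 rad/s); the arm keeps its last pose, push and grip.
It fails at once if the 75 mm knife is disturbed (moved over 25 mm) (distance of knife_middle_handle from where it was at the start of the episode above 0.025 m).
It fails at once if the 50 mm knife is disturbed (moved over 25 mm) (distance of knife_narrow_handle from where it was at the start of the episode above 0.025 m).
It fails at once if the tape roll is disturbed (moved over 25 mm) (distance of tape_roll from where it was at the start of the episode above 0.025 m).
It fails at once if the sanding block is disturbed (moved over 25 mm) (distance of sanding_block from where it was at the start of the episode above 0.025 m).
It also fails if it takes over 35 s, if anything falls off the work surface, if the arm or the gripper's body presses on something with over 40 N, if the wrist force passes 120 N, or if a joint passes its speed limit or range.

### The arm

A 7-joint arm with a two-finger parallel gripper is mounted at the origin on the work surface. World frame = base frame: x ahead of the robot, y to its left, z up, the work surface at z = 0. Lengths are in m, angles in rad, forces in N, time in s.
With the tool pointing down it reaches from about 0.425 to 0.925 m from the base axis. Payload 6.8 kg.
Tool frame: the origin (TCP) lies on the front face of the gripper's body, between the roots of the fingers; the fingertips stand 73 mm ahead of it and the grasp point (between the pads) lies 54 mm ahead of it; z points along the fingers, y is the direction in which the jaws open and shut (so a half turn about z gives the same grasp; the last joint's range is limited). The gripper opens to 85 mm and grips with 20 to 120 N. Pads are 22 mm wide; open, the fingers measure 114 mm over their backs; the gripper's body (76 mm by 85 mm) begins 54 mm behind the grasp point. The pads swing forward as they close: fully open they stand 13 mm farther back than shut.
Start: joints at [-1.394, 0.477, 0.022, 1.555, -0.011, 1.109, -0.083], TCP at [0.19, 0.648, 0.304] pointing down, gripper open.
Joint ranges: [-2.96, 2.96], [-0.34, 2.1], [-1.41, 1.46], [0.24, 2.44], [-1.37, 4.51], [0.17, 1.92], [-2.96, 2.96]. Speed limits (rad/s): [2.39, 2.39, 3.14, 3.14, 3.14, 3.14, 3.14].

### API

Orientations are given as a rotation vector (axis times angle).
In Python, from bench import * gives the robot as it stands.
- The arm moves only by the tool jog_arm, never from a script. Its argument "plan" is a list of rows, each a list of 2 entries, a list of its own where there are three numbers: the shift along the world's x, y, z in cm, then the turn about the world's z in rad. In form: [[[tx, ty, tz], twist], ...]. A call has 1 to 12 rows; each row shifts and turns the commanded pose from where the row before left it; what a row does not reach is not made up. A row lasts 1/10 s, in which the tool goes at most 50 mm and 8.59 degrees, less where a joint would pass 70% of its speed; a pose out of reach is approached as far as the arm can. A call is refused whole if a number of a shift passes 5 or a number of a turn 0.15, either way. A call with a gripper value outside its range is refused whole. "hand" is the finger opening in cm, from 0 to 8.54, set as the call begins (left out, the last holds). The fingers move at their own pace and stop on an object; "grip_force" is the grip in N (left out, the last holds). Time passes only in rows, so rows that do not move let the fingers close. It gives the time, the measured TCP pose, the force and the opening at its end, in the units of the state.
- get_obs(): the state, without advancing time (a new reading comes with each control period).
- grab_frame(name): name is "scene" or "top" or "wrist"; returns the picture (384x512x3 uint8, red, green, blue); there is no depth.
- get_calibration(name): a dict with "intrinsics" (3x3 intrinsics, pixels), "xyz" and "orientation" of the camera in the world. Camera axes: x right, y down, z forward; pixel columns grow to the right and rows downward; lengths in m; the calibration is good to about 2 mm. A picture is of the moment at which its call begins: read the wrist's pose just before it. get_calibration takes no time and is no camera call; for the wrist camera it gives the pose at the moment of the call.
- hand_in(): hands the job in, once; it reports no verdict.
The state is a dict: "clock": time; "joints": joint angles; "qvel": joint speeds; "tau": joint torques, N m; "tcp_pos": TCP position; "orientation": TCP orientation; "contact_force": force on the tool from outside, world axes, zero at the start; "moment": the same for the moment, N m; "grip_width": finger opening in m.
Only numpy, scipy, OpenCV 4.12 (cv2) and the standard library are available. Lean on these libraries where they do the work, as an engineer would, in place of code of your own. Each camera call takes 0.05 s, during which the arm holds its last target. There are 200 camera calls.

## Working session

There is one attempt and no reset: what is moved stays moved. The work goes in short steps, Python scripts to look and compute and a tool call to move; the robot and the scene stay as the last step left them, time stands still between calls to the robot, and variables do not carry over. Pictures are saved under pics/ and viewed, about 8 in all and at most 12, crops included, and the job is handed in when it is done.

Besides the shell and the picture viewer there is one more tool, called after "Emit:" as name([rows], argument=value, ...), one row to a line, values as JSON. jog_arm: Moves the arm, as the interface text tells. Its arguments: {"type":"object","properties":{"plan":{"type":"array","items":{"type":"array"}},"hand":{"type":"number"},"grip_force":{"type":"number"}},"required":["plan"]}

```bash
mkdir -p pics; ls; python3 - <<'E'
from bench import *
import cv2,numpy as np
print(get_obs())
for n in("scene","top","wrist"):
    c=get_calibration(n);print(n,c)
    cv2.imwrite(f"pics/{n}0.png",grab_frame(n)[:,:,::-1])
a=cv2.imread("pics/scene0.png");b=cv2.imread("pics/top0.png")
cv2.imwrite("pics/both.png",np.hstack([a,b])[:, :])
E
```

```text
pics
{'clock': 0.0, 'joints': array([-1.39410913,  0.47782521,  0.02233359,  1.55646645, -0.01149158,
        1.10931447, -0.08312987]), 'qvel': array([-0.00102349, -0.0002216 , -0.00069835,  0.00083937,  0.00104036,
       -0.00025741,  0.00091231]), 'tau': array([-2.63497677e-04, -5.96465492e+01,  1.60802275e+00, -2.81196839e+01,
        1.25496447e-02,  9.39669320e-03, -9.92920860e-06]), 'tcp_pos': array([0.18951539, 0.64735909, 0.30290232]), 'orientation': array([-4.45813762e-01, -3.10967509e+00,  2.95511586e-03]), 'contact_force': array([-0.29152439, -0.38927322,  0.08522448]), 'moment': array([-0.02881633, -0.01752003, -0.02301477]), 'grip_width': 0.0853083954373437}
scene {'intrinsics': array([[421.48128659,   0.        , 262.18296545],
       [  0.        , 421.48128659, 189.31677586],
       [  0.        ,   0.        ,   1.        ]]), 'xyz': array([1.15114051, 0.91631422, 0.74735063]), 'orientation': array([-0.71855617, -2.44285498,  1.35232338])}
top {'intrinsics': array([[396.32662273,   0.        , 255.90328504],
       [  0.        , 396.32662273, 190.8768304 ],
       [  0.        ,   0.        ,   1.        ]]), 'xyz': array([0.53972227, 0.09129773, 1.19419781]), 'orientation': array([-2.22618105,  2.15815046, -0.08558857])}
wrist {'intrinsics': array([[315.70523329,   0.        , 254.46655864],
       [  0.        , 315.70523329, 186.15931021],
       [  0.        ,   0.        ,   1.        ]]), 'xyz': array([0.11748556, 0.670719  , 0.3743236 ]), 'orientation': array([2.30666132, 1.72946376, 0.26562417])}
```

View pics/scene0.png

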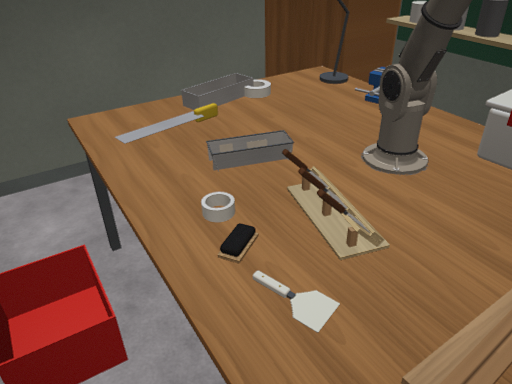

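View pics/top0.png

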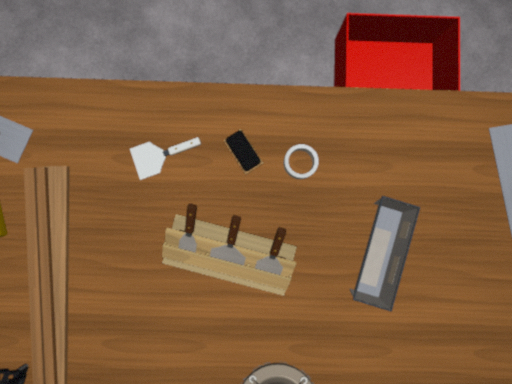

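The scene view shows the rack with three dark-handled knives (handles near (295,160), (312,180), (332,202)). It also shows a white-handled look-alike at (295,297), a tray at (250,150) and a second tray at (220,90). In the top view the handles are at (190,220), (233,232) and (278,243). The visible blades are about 17, 35 and 27 px wide, so the middle knife looks widest. The pan is at (385,253). Next I'll check a close crop and measure.

```bash
cat > h.py <<'E'
import cv2,numpy as np
from bench import *
from scipy.spatial.transform import Rotation as R
def ray(c,uv):
    d=np.linalg.inv(c["intrinsics"])@[uv[0],uv[1],1.]
    return np.array(c["xyz"]),R.from_rotvec(c["orientation"]).as_matrix()@d
def onz(c,uv,z):
    o,d=ray(c,uv); return o+d*(z-o[2])/d[2]
def tri(c1,u1,c2,u2):
    o,d=ray(c1,u1);p,e=ray(c2,u2)
    s=np.linalg.lstsq(np.c_[d,-e],p-o,rcond=None)[0]
    a,b=o+s[0]*d,p+s[1]*e
    return (a+b)/2,np.linalg.norm(a-b)
E
python3 - <<'E'
from h import *
T=get_calibration("top");S=get_calibration("scene")
a=cv2.imread("pics/top0.png");s=cv2.imread("pics/scene0.png")
def blobs(im,roi):
    x0,y0,x1,y1=roi
    hsv=cv2.cvtColor(im,cv2.COLOR_BGR2HSV)
    m=((im.max(2)<95)&(im[:,:,2]>im[:,:,0]+10)).astype(np.uint8)
    k=np.zeros_like(m);k[y0:y1,x0:x1]=m[y0:y1,x0:x1]
    n,l,st,c=cv2.connectedComponentsWithStats(k)
    out=[]
    for i in range(1,n):
        if st[i,4]>60:
            pts=np.argwhere(l==i)[:,::-1].astype(np.float32)
            (cx,cy),wh,an=cv2.minAreaRect(pts); out.append((c[i],(cx,cy),wh,an,st[i,4]))
    return out
bt=blobs(a,(165,195,300,270)); bs=blobs(s,(270,140,390,250))
for b in bt: print("T",[np.round(q,1) for q in b], onz(T,b[0],.145).round(3))
for b in bs: print("S",[np.round(q,1) for q in b])
# trays
for n,pp,C in(("topPan",[(380,197),(419,210),(391,309),(353,297)],T),("scPan",[(208,150),(291,136),(293,147),(213,164)],S),("scFar",[(184,93),(240,76),(257,82),(200,100)],S)):
    P=np.array([onz(C,p,.075) for p in pp]);print(n,P.round(3).tolist(),np.linalg.norm(P-np.roll(P,-1,0),axis=1).round(3),P.mean(0).round(3))
z1=cv2.resize(a[195:300,155:305],None,fx=5,fy=5,interpolation=3)
cv2.imwrite("pics/c1.png",z1)
z2=cv2.resize(s[130:260,180:390],None,fx=3.8,fy=3.8,interpolation=3)
cv2.imwrite("pics/c2.png",z2)
E
```

```text
T [array([190.4, 218.1]), array([190.3, 218.8]), array([ 9.4, 29.9]), np.float64(7.1), np.int32(256)] [0.533 0.251 0.145]
T [array([233.4, 229.5]), array([233.4, 230. ]), array([ 9., 30.]), np.float64(11.3), np.int32(249)] [0.507 0.137 0.145]
T [array([277.5, 241.1]), array([276.9, 241.7]), array([ 9.7, 29.9]), np.float64(21.8), np.int32(251)] [0.48  0.02  0.145]
S [array([384.7, 144. ]), array([384., 145.]), array([10., 10.]), np.float64(90.0), np.int32(86)]
S [array([380.4, 153.1]), array([379.6, 152. ]), array([22.1,  8. ]), np.float64(16.7), np.int32(93)]
S [array([313.6, 182.8]), array([309.7, 183.4]), array([86.9, 19.8]), np.float64(49.2), np.int32(683)]
S [array([376.2, 166.6]), array([375.2, 166.1]), array([30. ,  5.4]), np.float64(26.6), np.int32(63)]
topPan [[0.609, -0.272, 0.075], [0.575, -0.384, 0.075], [0.297, -0.306, 0.075], [0.327, -0.199, 0.075]] [0.116 0.289 0.111 0.291] [ 0.452 -0.29   0.075]
scPan [[0.609, -0.312, 0.075], [0.301, -0.242, 0.075], [0.348, -0.164, 0.075], [0.641, -0.21, 0.075]] [0.317 0.091 0.297 0.106] [ 0.475 -0.232  0.075]
scFar [[0.441, -0.909, 0.075], [0.094, -0.985, 0.075], [0.073, -0.851, 0.075], [0.419, -0.781, 0.075]] [0.356 0.136 0.353 0.13 ] [ 0.257 -0.882  0.075]
```

View pics/c1.png

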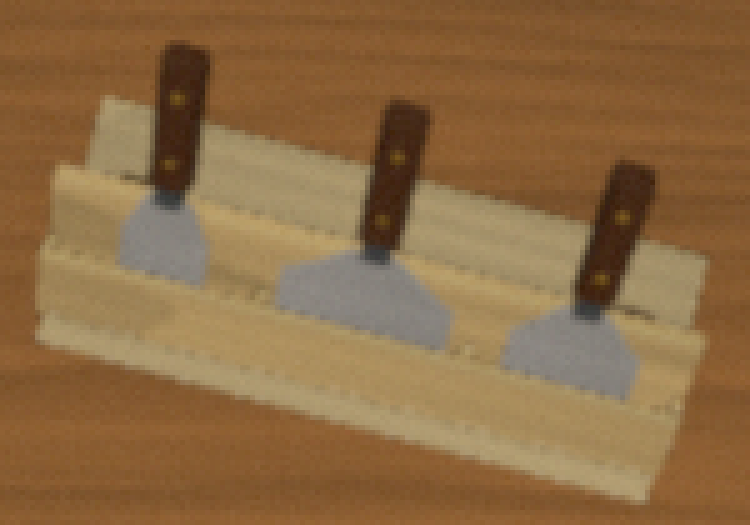

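View pics/c2.png

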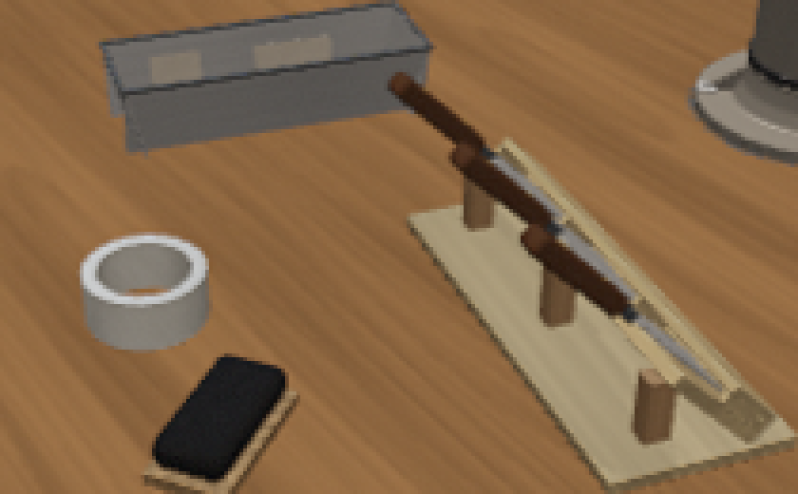

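Candidates: dark handles at top (190,218) with a narrow blade, (233,230) with the widest blade, (278,241) with a medium blade, and the white look-alike at (165,155). The crop confirms that the middle one, at (233,230), is widest at about 35 px, against 27 and 18. The second tray at scene (220,90) is too large (0.35 m long) and too far away, so the pan is the near one. Next I'll triangulate the handle and pan.

```bash
python3 - <<'E'
from h import *
T=get_calibration("top");S=get_calibration("scene")
t=lambda x,y:(x/5+155-.4,y/5+195-.4); s=lambda x,y:(x/3.8+180-.4,y/3.8+130-.4)
for n,a,b in(("ctr",t(394,175),s(505,190)),("end",t(409,102),s(461,158)),("neck",t(380,247),s(551,228))):
    print(n,*tri(T,a,S,b), onz(T,a,.145))
P=np.array([onz(S,s(*p),.075) for p in((103,43),(385,3),(432,45),(127,92))]);print(P.round(3).tolist(),P.mean(0))
print("tape",onz(T,(302,161),.045))
E
```

```text
ctr [0.50486271 0.13839779 0.14370127] 0.0039307673193039305 [0.50645261 0.13712672 0.145     ]
end [0.54241758 0.13114639 0.1791646 ] 0.006225251325041883 [0.54506505 0.13053361 0.145     ]
neck [0.46429174 0.14639827 0.10085218] 0.0032938652357308927 [0.46857356 0.14317964 0.145     ]
[[0.581, -0.38, 0.075], [0.303, -0.305, 0.075], [0.321, -0.2, 0.075], [0.608, -0.276, 0.075]] [ 0.45312552 -0.29019412  0.075     ]
tape [ 0.70904534 -0.05208322  0.045     ]
```

The centre of the wide knife's handle is at about (0.505, 0.138, 0.144). Both views put the pan centre at (0.453, -0.290).

Emit:
jog_arm([
  [[2,-3.2,0],0.02],
  [[2,-3.2,0],0.02],
  [[2,-3.2,0],0.02],
  [[2,-3.2,0],0],
  [[2,-3.2,0],0],
  [[2,-3.2,0],0],
  [[2,-3.2,0],0],
  [[2,-3.2,0],0],
  [[2,-3.2,0],0],
  [[2,-3.2,0],0],
  [[2,-3.2,0],0],
  [[2,-3.2,0],0],
], hand=8.54, grip_force=40)

```text
clock: 1.35
tcp_pos: [0.4301, 0.2623, 0.3039]
orientation: [-0.352, -3.122, -0.0]
contact_force: [-0.0, 0.7, 0.8]
grip_width: 0.0856
```

Emit:
jog_arm([
  [[1.5,-2.5,0],0],
  [[1.5,-2.5,0],0],
  [[1.5,-2.5,0],0],
  [[1.5,-2.5,0],0],
  [[1.5,-2.4,0],0],
  [[0,0,-1],0],
  [[0,0,-1],0],
  [[0,0,-1],0],
  [[0,0,0],0],
])

```text
clock: 2.25
tcp_pos: [0.5031, 0.1408, 0.2719]
orientation: [-0.349, -3.119, 0.002]
contact_force: [0.5, 0.8, 0.3]
grip_width: 0.0856
```

```bash
python3 - <<'E'
from h import *
o=get_obs();print(o["tcp_pos"],o["orientation"]);c=get_calibration("wrist");print(c)
cv2.imwrite("pics/w1.png",grab_frame("wrist")[:,:,::-1])
K=c["intrinsics"];M=R.from_rotvec(c["orientation"]).as_matrix()
for p in((.505,.138,.144),(.542,.131,.179),(.464,.146,.101)):
    q=K@(M.T@(np.array(p)-c["xyz"]));print(q[:2]/q[2])
E
```

```text
[0.50310239 0.14077328 0.2719449 ] [-3.48588652e-01 -3.11878793e+00  2.33338029e-03]
{'intrinsics': array([[315.70523329,   0.        , 254.46655864],
       [  0.        , 315.70523329, 186.15931021],
       [  0.        ,   0.        ,   1.        ]]), 'xyz': array([0.43007487, 0.15937079, 0.34349698]), 'orientation': array([2.25765824, 1.80501519, 0.27405297])}
[248.62861521 207.67314067]
[250.02952588 286.62346961]
[247.81756783 136.43172255]
```

View pics/w1.png

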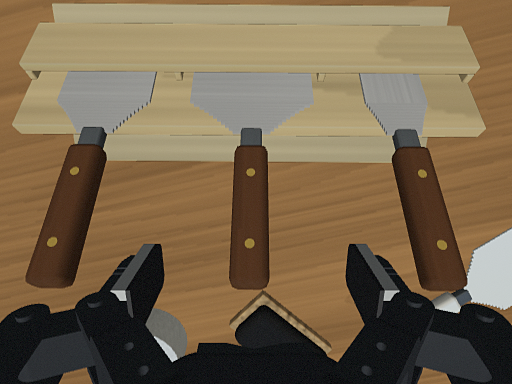

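The wrist view shows the widest blade dead ahead, with its handle from (251,146) to (249,289), centred between the fingers and clear of both neighbours. Now I'll go down and close.

Emit:
jog_arm([
  [[0.3,-0.1,-1.5],0],
  [[0.2,0,-1.5],0],
  [[0,0,-1.5],0],
  [[0,0,-1.5],0],
  [[0,0,-1],0],
  [[0,0,0],0],
])

```text
clock: 2.9
tcp_pos: [0.5089, 0.1392, 0.2029]
orientation: [-0.351, -3.12, 0.002]
contact_force: [-0.9, 0.0, 0.8]
grip_width: 0.0855
```

Emit:
jog_arm([
  [[0,0,0],0],
  [[0,0,0],0],
  [[0,0,0],0],
  [[0,0,0],0],
  [[0,0,0],0],
  [[0,0,0],0],
  [[0,0,0],0],
  [[0,0,0],0],
], hand=0, grip_force=40)

```text
clock: 3.7
tcp_pos: [0.5098, 0.1387, 0.2042]
orientation: [0.353, 3.121, 0.0]
contact_force: [-1.2, 0.4, 2.9]
grip_width: 0.0235
```

Emit:
jog_arm([
  [[0.35,-0.08,0.35],0],
  [[0.69,-0.16,0.71],0],
  [[0.69,-0.16,0.71],0],
  [[0.69,-0.16,0.71],0],
  [[0.69,-0.16,0.71],0],
  [[0.69,-0.16,0.71],0],
  [[0.69,-0.16,0.71],0],
  [[0.69,-0.16,0.71],0],
  [[0.69,-0.16,0.71],0],
  [[0,0,1],0],
  [[0,0,2],0],
  [[0,0,2],0],
])

```text
clock: 4.9
tcp_pos: [0.5685, 0.1251, 0.3152]
orientation: [0.352, 3.121, -0.001]
contact_force: [0.4, 0.7, -1.6]
grip_width: 0.0236
```

Emit:
jog_arm([
  [[0,0,2],0],
  [[0,0,2],0],
  [[0,0,2],0],
  [[0,0,0],0],
  [[0,0,0],0],
])

```text
clock: 5.4
tcp_pos: [0.5684, 0.1252, 0.3743]
orientation: [0.352, 3.121, 0.001]
contact_force: [-0.3, 0.5, -1.8]
grip_width: 0.0237
```

```bash
python3 - <<'E'
from h import *
print(get_obs()["tcp_pos"])
w=grab_frame("wrist")[:,:,::-1];s=grab_frame("scene")[:,:,::-1]
cv2.imwrite("pics/w2.png",np.hstack([cv2.resize(w[:,80:430],None,fx=1,fy=1),s[0:384,150:500]]))
E
```

```text
[0.56837638 0.12515892 0.37427655]
```

View pics/w2.png

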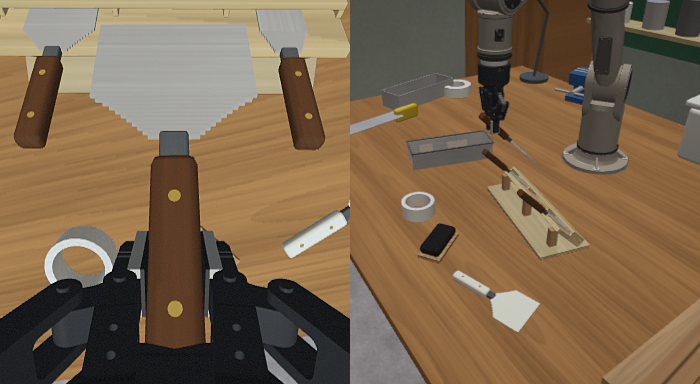

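The knife is drawn clear at still about 45° and the neighbours haven't moved. The jog can't pitch the tool, so I'll pivot the knife about the jaw axis by pressing its edge on the bare table, to the left of the rack at about (0.44, 0.52).

Emit:
jog_arm([
  [[-1.2,3.6,0],0],
  [[-1.2,3.6,0],0],
  [[-1.2,3.6,0],0],
  [[-1.2,3.6,0],0],
  [[-1.2,3.6,0],0],
  [[-1.2,3.6,0],0],
  [[-1.2,3.6,0],0],
  [[-1.2,3.6,0],0],
  [[-1.2,3.6,0],0],
  [[-1.2,3.6,0],0],
  [[-1,3.5,0],0],
  [[0,0,0],0],
])

```text
clock: 6.7
tcp_pos: [0.4335, 0.526, 0.3716]
orientation: [-0.338, -3.119, 0.0]
contact_force: [-1.4, 0.9, -1.3]
grip_width: 0.0235
```

Emit:
jog_arm([
  [[0,0,-3],0],
  [[0,0,-3],0],
  [[0,0,-3],0],
  [[0,0,-3],0],
  [[0,0,-3],0],
  [[0,0,-2],0],
  [[0,0,-1],0],
  [[0,0,0],0],
])

```text
clock: 7.5
tcp_pos: [0.4378, 0.5191, 0.192]
orientation: [-0.352, -3.12, 0.006]
contact_force: [-0.6, 0.2, -2.1]
grip_width: 0.0233
```

```bash
python3 - <<'E'
from h import *
print(get_obs()["tcp_pos"])
t=grab_frame("top")[:,:,::-1];s=grab_frame("scene")[:,:,::-1]
cv2.imwrite("pics/p1.png",np.hstack([cv2.resize(t[100:350,0:250],None,fx=1.5,fy=1.5),s[0:375,150:500]]))
E
```

```text
[0.43781407 0.51905114 0.19197191]
```

View pics/p1.png

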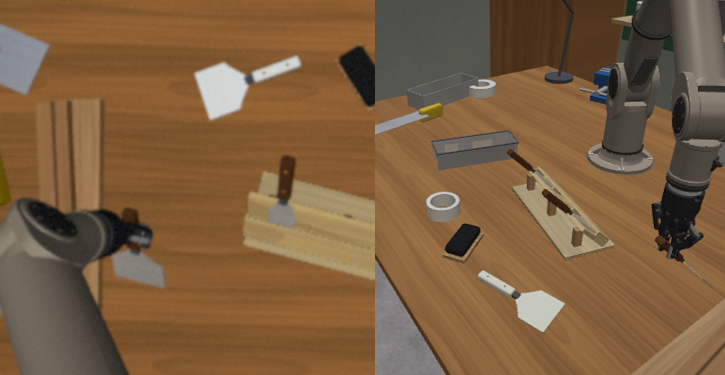

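The knife hangs at 45° over bare table, and the blade corner at crop (112,272) is about 2 cm from the plank edge at 103. I'll shift away from the plank first, then press along the arc.

Emit:
jog_arm([
  [[0,-2,0],0],
  [[0,-2,0],0],
  [[0,0,-1],0],
  [[0,0,-1],0],
  [[0,0,0],0],
])

```text
clock: 8.1
tcp_pos: [0.4377, 0.4808, 0.1733]
orientation: [-0.351, -3.121, 0.001]
contact_force: [0.7, 0.1, -2.4]
grip_width: 0.0236
```

Emit:
jog_arm([
  [[0.5,-0.1,-0.6],0],
  [[0.5,-0.1,-0.6],0],
  [[0.5,-0.1,-0.6],0],
  [[0.4,-0.1,-0.7],0],
  [[0.4,-0.1,-0.7],0],
  [[0.4,-0.1,-0.6],0],
  [[0,0,0],0],
])

```text
clock: 8.8
tcp_pos: [0.4664, 0.4737, 0.1353]
orientation: [0.355, 3.121, -0.0]
contact_force: [2.0, 0.5, 0.9]
grip_width: 0.0234
```

Emit:
jog_arm([
  [[0.3,-0.1,-0.7],0],
  [[0.3,-0.1,-0.7],0],
  [[0.2,0,-0.7],0],
  [[0.2,0,-0.7],0],
  [[0.2,0,-0.6],0],
  [[0.1,0,-0.6],0],
  [[0.1,0,-0.5],0],
  [[0.1,0,-0.4],0],
  [[0,0,-0.4],0],
  [[0,0,0],0],
])

```text
clock: 9.8
tcp_pos: [0.4799, 0.4721, 0.0825]
orientation: [-0.352, -3.121, 0.001]
contact_force: [1.2, -0.4, 1.3]
grip_width: 0.0232
```

```bash
python3 - <<'E'
from h import *
print(get_obs()["tcp_pos"])
w=grab_frame("wrist")[:,:,::-1];s=grab_frame("scene")[:,:,::-1]
cv2.imwrite("pics/p2.png",np.hstack([w[:,80:430],cv2.resize(s[180:372,320:512],(384,384))]))
E
```

```text
[0.4799336  0.47207686 0.08249438]
```

View pics/p2.png

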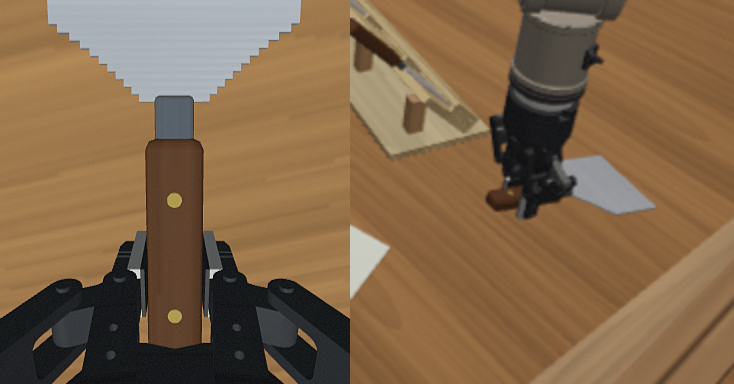

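It pivots well and the blade is now almost flat, with only about 1 N of force. I'll go a little lower.

Emit:
jog_arm([
  [[0,0,-0.3],0],
  [[0,0,-0.3],0],
  [[0,0,0],0],
  [[0,0,0],0],
])

```text
clock: 10.3
tcp_pos: [0.4804, 0.4723, 0.0772]
orientation: [-0.353, -3.122, -0.0]
contact_force: [0.9, -0.4, 2.3]
grip_width: 0.0231
```

Emit:
jog_arm([
  [[0,0,1],0],
  [[0,0,2],0],
  [[0,0,3],0],
  [[0,0,3],0],
  [[0,0,3],0],
  [[0,0,3],0],
  [[0,0,3],0],
  [[0,0,3],0],
  [[0,0,3],0],
  [[0,0,2],0],
  [[0,0,1],0],
  [[0,0,0],0],
])

```text
clock: 11.5
tcp_pos: [0.4803, 0.4726, 0.3487]
orientation: [0.352, 3.121, 0.003]
contact_force: [0.4, -0.5, -2.8]
grip_width: 0.0235
```

Emit:
jog_arm([
  [[0.3,-2,0],0],
  [[0.4,-3.5,0],0],
  [[0.4,-3.5,0],0],
  [[0.4,-3.5,0],0],
  [[0.4,-3.5,0],0],
  [[0.4,-3.5,0],0],
  [[0.4,-3.5,0],0],
  [[0.4,-3.5,0],0],
  [[0.4,-3.5,0],0],
  [[0.4,-3.5,0],0],
  [[0.4,-3.5,0],0],
  [[0.4,-3.5,0],0],
])

```text
clock: 12.7
tcp_pos: [0.5265, 0.0658, 0.3457]
orientation: [-0.352, -3.12, 0.001]
contact_force: [0.1, 0.8, -1.9]
grip_width: 0.0233
```

Emit:
jog_arm([
  [[0.4,-3.5,0],0],
  [[0.4,-3.5,0],0],
  [[0.4,-3.5,0],0],
  [[0.4,-3.5,0],0],
  [[0.4,-3.5,0],0],
  [[0.4,-3.5,0],0],
  [[0.4,-3.5,0],0],
  [[0.4,-3.5,0],0],
  [[0.4,-3.5,0],0],
  [[0.3,-3.5,0],0],
  [[0.1,-2,0],0],
  [[0,0,0],0],
])

```text
clock: 13.9
tcp_pos: [0.5657, -0.3063, 0.3454]
orientation: [-0.361, -3.118, 0.003]
contact_force: [-0.6, 0.2, -2.1]
grip_width: 0.0234
```

Emit:
jog_arm([
  [[0,0,-1],0],
  [[0,-0.3,-2],0],
  [[0,-0.3,-2],0],
  [[0,0,-2],0],
  [[0,0,-2],0],
  [[0,0,-1],0],
  [[0,0,0],0],
  [[0,0,0],0],
  [[0,0,0],0],
])

```text
clock: 14.8
tcp_pos: [0.5679, -0.3088, 0.2483]
orientation: [0.352, 3.12, -0.001]
contact_force: [-0.9, 0.0, -1.3]
grip_width: 0.0235
```

```bash
python3 - <<'E'
from h import *
o=get_obs();print(o["tcp_pos"],o["orientation"],o["grip_width"],np.abs(o["qvel"]).max())
c=get_calibration("wrist");print(c["xyz"],c["orientation"])
w=grab_frame("wrist")[:,:,::-1];s=grab_frame("scene")[:,:,::-1];t=grab_frame("top")[:,:,::-1]
for n,i in(("w",w),("s",s),("t",t)): cv2.imwrite(f"pics/f_{n}.png",i)
cv2.imwrite("pics/f.png",np.vstack([np.hstack([w[:,60:440],cv2.resize(s[60:200,150:300],(410,384))]),cv2.resize(t[170:330,130:459],(790,210*384//210))[:210]]))
cv2.imwrite("pics/f.png",np.hstack([w[:,60:440],cv2.resize(t[180:340,310:470],(384,384))]))
cv2.imwrite("pics/g.png",cv2.resize(s[60:210,140:340],(800,600)))
E
```

```text
[ 0.567896   -0.30876985  0.2482729 ] [ 3.51740324e-01  3.12009650e+00 -5.15326070e-04] 0.023510187071472694 0.004283407960009868
[ 0.49453872 -0.29007704  0.31945053] [2.25677984 1.80039388 0.27988973]
```

View pics/f.png

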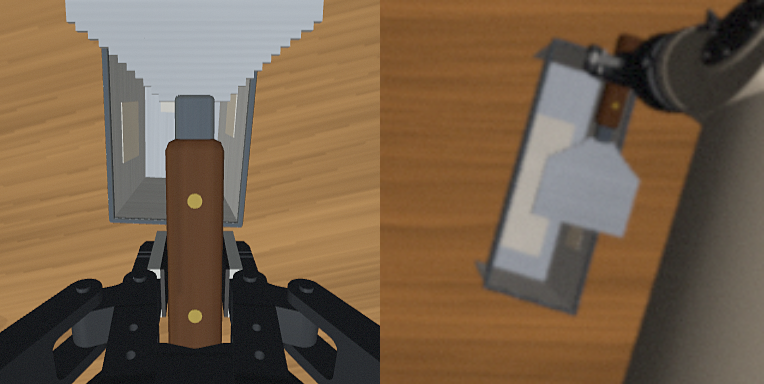

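View pics/g.png

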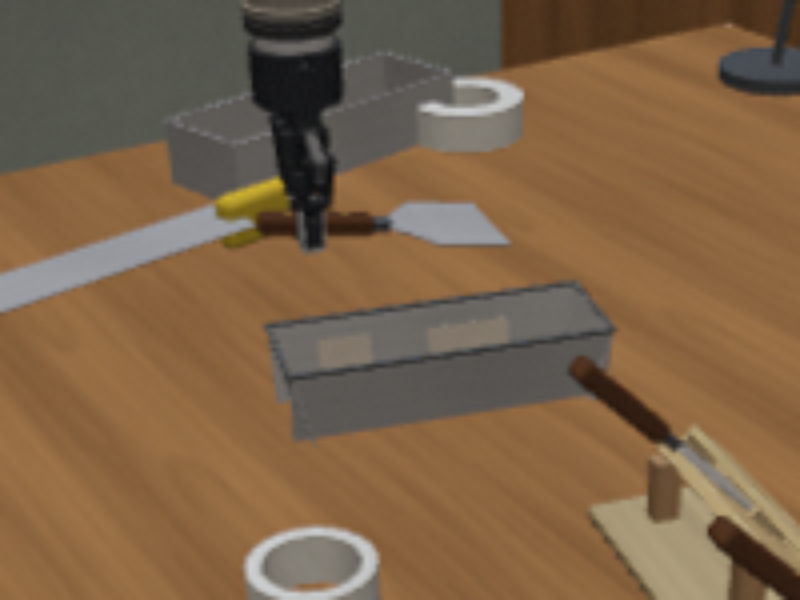

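The wrist and top views show the blade over the pan and nothing touching; the scene view shows it roughly level, about 10 cm above the rim. I'll quantify this by triangulating the blade's edge midpoint and neck.

```bash
python3 - <<'E'
from h import *
T=get_calibration("top");S=get_calibration("scene");W=get_calibration("wrist")
t=lambda x,y:((x-380)/2.4+310-.3,y/2.4+180-.3); s=lambda x,y:(x/4+140-.4,y/4+60-.4)
pts={"cL":(t(532,210),s(475,204)),"cR":(t(623,237),s(508,244)),"neck":(t(608,140),s(390,222)),"hEnd":(t(605,123),s(373,223))}
Q={}
for k,(a,b) in pts.items():
    Q[k],e=tri(T,a,S,b);print(k,Q[k].round(4),round(e,4))
# the two sharp corners may be swapped between views
for a,b in((t(532,210),s(508,244)),(t(623,237),s(475,204))): print("swap",*tri(T,a,S,b))
# wrist: handle front top edge (225+... px) and neck/blade joint, heights from known knife lengths
for n,uv in(("handle front",(254,140)),("neck/blade",(254,97))):
    o,d=ray(W,uv);print(n,o.round(4),d.round(4))
E
```

```text
cL [ 0.4385 -0.22    0.2125] 0.0278
cR [ 0.3752 -0.3286  0.1265] 0.0383
neck [ 0.497  -0.2989  0.1845] 0.0062
hEnd [ 0.5155 -0.2941  0.1894] 0.0049
swap [ 0.42127582 -0.22385716  0.17195396] 0.0025097910246083314
swap [ 0.39477631 -0.32166611  0.17037467] 0.004066893361232666
handle front [ 0.4943 -0.2902  0.3193] [ 0.1598 -0.0382 -0.9972]
neck/blade [ 0.4943 -0.2902  0.3193] [ 0.0333 -0.0093 -1.0385]
```

The blade centre is at about (0.452, -0.283, 0.177), against the pan mouth at (0.453, -0.290, 0.075), so it sits about 10 cm above the rim. Tilt is about 5–8° lengthwise (limit 12.6°) and about 1° sideways. I'm handing in.

```bash
python3 -c "
from bench import *
o=get_obs();print(o['clock'],o['tcp_pos'],o['contact_force'],o['grip_width']);print(hand_in())"
```

```text
14.95 [ 0.56767412 -0.30895486  0.24810387] [ 0.1823156   0.05214262 -1.54247037] 0.023188796431004542
the job is handed in; nothing more can be done
None
```

The 100 mm knife is out of the rack and held nearly level over the mud pan, and I handed the job in at about 15 s of the 35 s allowed. No verdict was reported.

**What I did:** I took the knife from the middle pocket, gripped across its handle at 40 N, and drew it out along its 45° lean. The jog only turns the tool about the vertical. To level the blade I pivoted the knife in the jaws by pressing its edge gently (about 2 N) on bare table, then carried it over the rack to the pan.

**Last checks:**
- **Position:** the blade centre measured about (0.452, -0.283, 0.177). That is within 1 cm of the pan centre and about 10 cm above the rim.
- **Tilt:** it is about 1° sideways. Lengthwise my estimates disagreed somewhat, from 5° to 9°, but all are under the 12° limit.
- **Grip:** the fingers read 23 mm open on the 24 mm handle, the arm was at rest, and the wrist force was no more than the knife's weight.
- **Other objects:** I steered clear of the other two knives, the tape roll and the sanding block. They looked unmoved in the pictures, but I didn't measure them again at the end.

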